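# Grease the twine winder's bearing

## Task

Take the push-type grease gun out of its wooden stand and press its coupler squarely onto the slanted grease nipple on the twine winder's bearing until it snaps over the nipple's head and sits fully home on the collar. The gun's spring pushes back, so keep pressing: finish while still gripping the gun and holding it fully home. Leave the scissors, the stapler and the spool of twine where they are.

Things in the scene. Friction and masses are not known exactly. Their poses are not given: they have to be found in the camera images.
- gun: Loose push-type grease gun, about 0.3 kg, 116 mm long, upright in its stand, coupler down. Origin: centre of the coupler's open mouth (lower end); z runs from the mouth towards the grip. z 0-36 mm: steel coupler cup, 32 mm outside, bore 22 mm (26 mm in the first 4 mm), 31 mm deep. z 36-44: flange, 44 mm diameter. Above it the grip. Turning the gun about z does not matter for the fit.
- gun_grip (a point): Point on the gun's axis, 75 mm from the mouth, where to hold it: aluminium grip of square section 30 x 30 mm from z = 44 to 110 mm, flats square to the gun's x and y; above it a knob of 24 mm diameter up to z = 116 mm.
- gun_jaws (a point): Point on the gun's axis inside the cup, 6 mm from the mouth, between two spring jaws at +x and -x of the gun, gap 13 mm. They meet the nipple's 18 mm head with the mouth 17 mm off the collar; 10 to 15 N of push spreads them; from 11 mm they pull the coupler on (up to 15 N) and snap shut behind the head 3 to 4 mm off the collar. From there only pushing gets it home.
- gun_plunger (a joint): Spring plunger (brass pin) in the coupler cup. 0 = out, its face 20 mm from the mouth; grows (m) as the nipple's head pushes it in: about 0.002 when the jaws have snapped, 0.006 with the coupler fully home on the collar. Force 5 N + 1500 N/m. If the push stops, the coupler rises 3 mm or more off the collar and the gun sags askew, hanging only in its jaws.
- nipple: Fixed steel grease nipple on the bearing. z: its axis, pointing outwards, 30 degrees from vertical towards the winder's -x. Origin: centre of the collar's outer face (34 mm diameter, 10 mm thick), on which the coupler's mouth sits when fully home: then the origins of gun and nipple coincide and their z axes agree. Neck 11 mm diameter above the collar.
- nipple_head (a point): Centre of the nipple's ball head, 18 mm diameter, 17 mm out from the collar's face along the nipple's axis (its top is 26 mm out).
- winder: Fixed bench twine winder: steel base plate 130 x 190 mm, grey pillow-block bearing (top 93 mm above the bench), a shaft along y with a wound wooden drum (84 mm diameter, y 42 to 96 mm, top at 97 mm). Origin: on the bench under the bearing's centre; the nipple's origin is 27 mm to -x of it and 102 mm up.
- gun_stand: Fixed wooden block 90 x 90 x 36 mm with one round hole of 37 mm diameter, 30 mm deep, in the middle of its top, in which the gun stands (the gun's mouth is 6 mm above the bench). Origin: centre of its underside.
- scissors: Bystander: loose scissors lying flat, 155 mm long along its own x, black handles to -x, 10 mm high. Origin: on the bench at the pivot.
- stapler: Bystander: loose black stapler, 130 mm along x, 34 mm wide, 60 mm high. Origin: centre of its underside.
- spool: Bystander: loose wooden spool of twine standing upright, 56 mm diameter, 57 mm high. Origin: centre of its underside.
Things that resemble listed ones, but are neither listed nor needed, are in the scene too. There is more than one size of the gun_stand; the job needs the smaller. Leave any blue look-alike of the gun alone.

How it is judged:
By the outcome, as a careful person would: the job done as asked, in the order asked, and still so for the second after the job is handed in, while the arm keeps its last pose, push and grip.
It also fails if it takes over 42 s, if anything falls off the work surface, if the arm or the gripper's body presses on something with over 40 N, if the wrist force passes 120 N, or if a joint passes its speed limit or range.

## Robot

A 7-joint arm with a two-finger parallel gripper is mounted at the origin on the work surface. World frame = base frame: x ahead of the robot, y to its left, z up, the work surface at z = 0. Lengths are in m, angles in rad, forces in N, time in s.
With the tool pointing down it reaches from about 0.425 to 0.875 m from the base axis. Payload 9.9 kg.
Tool frame: the origin (TCP) lies on the centre line of the jaws, within the pads' length; the fingertips stand 11 mm ahead of it and the grasp point (between the pads) lies 8 mm behind it; z points along the fingers, y is the line along which they close (so a half turn about z gives the same grasp; the last joint's range is limited). The gripper opens to 85 mm and grips with 20 to 120 N. Pads are 22 mm wide; open, the fingers measure 114 mm over their backs; the gripper's body (76 mm by 85 mm) begins 54 mm behind the grasp point. The pads swing forward as they close: fully open they stand 13 mm farther back than shut.
Start: joints at [1.161, 0.576, 0.025, 1.437, -0.015, 1.129, -0.057], TCP at [0.216, -0.639, 0.242] pointing down, gripper open.
Joint ranges: [-2.76, 2.76], [-0.34, 2.15], [-1.52, 1.57], [0.19, 2.46], [-1.09, 4.23], [0.17, 1.99], [-2.82, 2.82]. Speed limits (rad/s): [2.22, 2.22, 3.01, 3.01, 3.14, 3.14, 3.14].

## Interface

Orientations are given as a unit quaternion [x, y, z, w].
In Python, from plant import r gives the robot as it stands. The module is installed in compiled form; this text tells all that it offers.
- The arm moves only by the tool play_rows, never from a script. Its argument "series" is a list of rows, each a list of 4 numbers: the shift along the world's x, y, z in mm, then the turn about the world's z in rad. In form: [[x, y, z, roll], ...]. A call has 1 to 8 rows; each row is the pose to reach, as a shift and turn from the pose commanded when the call began; what a row does not reach only later rows make up. A row lasts 1/8 s, in which the tool goes at most 62.5 mm and 10.7 degrees, less where a joint would pass 70% of its speed; a pose out of reach is approached as far as the arm can. A call with a gripper value outside its range is refused whole. "jaw" is the opening, from 0 (shut) to 1 (fully open), set as the call begins (left out, the last holds). The fingers move at their own pace and stop on an object; the grip force is fixed at half the most. Time passes only in rows, so rows that repeat a pose let the fingers close. It gives the time, the measured TCP pose, the force, the opening and the grip force at its end, in the units of the state.
- r.get_obs(): the state, without advancing time (a new reading comes with each control period).
- r.capture(name): name is "scene" or "top" or "wrist"; returns a dict with "color" (480x640x3 uint8, red, green, blue), "K" (3x3 intrinsics, pixels), "extrinsics" (4x4, takes a point from world to camera coordinates); the wrist camera has in their place "T_tool_cam" (4x4, takes a point from camera to tool coordinates, whose origin is the TCP and whose axes are the flange's). Camera axes: x right, y down, z forward; pixel columns grow to the right and rows downward; lengths in m; the calibration is good to about 2 mm. A picture is of the moment at which its call begins: read the wrist's pose just before it. There is no depth.
- r.close_job(): hands the job in; it is judged then, once.
The state is a dict: "t": time; "joints": joint angles; "dq": joint speeds; "joint_torque": joint torques, N m; "eef_pos": TCP position; "tool_rot": TCP orientation; "ft_force": force on the tool from outside, world axes, zero at the start; "torque": the same for the moment, N m; "grip_width": finger opening in m; "grip_force": force on a finger pad.
Only numpy, scipy, OpenCV 4.12 (cv2) and the standard library are available. Lean on these libraries where they do the work, as an engineer would, in place of code of your own. Each camera call takes 0.05 s, during which the arm holds its last target. There are 200 camera calls.

## Working session

There is one attempt and no reset: what is moved stays moved. The work goes in short steps, Python scripts to look and compute and a tool call to move; the robot and the scene stay as the last step left them, time stands still between calls to the robot, and variables do not carry over. Pictures are saved under pics/ and viewed, at most 10 in all, crops included, and the job is handed in when it is done.

Besides the shell and the picture viewer there is one more tool, called by a JSON object that holds its "op" and its "data". play_rows: Moves the arm, as the interface text tells. Its arguments: {"type":"object","properties":{"series":{"type":"array","items":{"type":"array","items":{"type":"number"}}},"jaw":{"type":"number"}},"required":["series"]}

```bash
mkdir -p pics; cat > h.py <<'E'
import numpy as np, cv2
from scipy.spatial.transform import Rotation as R
from plant import r
def snap(cam,name,crop=None):
    o=r.get_obs(); c=r.capture(cam)
    cv2.imwrite('pics/'+name+'.png',c['color'][...,::-1])
    K=np.array(c['K'])
    if cam=='wrist':
        T=np.eye(4);T[:3,:3]=R.from_quat(o['tool_rot']).as_matrix();T[:3,3]=o['eef_pos']
        E=np.linalg.inv(T@np.array(c['T_tool_cam']))
    else: E=np.array(c['extrinsics'])
    np.savez('pics/'+name+'.npz',K=K,E=E); return c
def px2w(name,uv,z):
    d=np.load('pics/'+name+'.npz');K,E=d['K'],d['E']
    Ei=np.linalg.inv(E);ray=Ei[:3,:3]@np.linalg.inv(K)@[uv[0],uv[1],1];o=Ei[:3,3]
    return o+ray*(z-o[2])/ray[2]
def w2px(name,p):
    d=np.load('pics/'+name+'.npz');q=d['E']@np.append(p,1);q=d['K']@q[:3];return q[:2]/q[2]
E
python3 - <<'E'
from h import *
print(r.get_obs())
for c in('scene','top'): snap(c,c+'0'); d=np.load(f'pics/{c}0.npz'); print(np.linalg.inv(d['E'])[:3].round(3),d['K'][0,0])
print(np.array(r.capture('wrist')['T_tool_cam']).round(3))
E
```

```text
{'t': 0.0, 'joints': array([ 1.16120298,  0.57650571,  0.02482589,  1.43790159, -0.01499961,
        1.1290051 , -0.05652387]), 'dq': array([ 0.00093003, -0.00017475, -0.00119258,  0.00114948,  0.00152165,
       -0.00259525,  0.00033887]), 'joint_torque': array([ 8.90183273e-04, -7.65752363e+01,  2.25055844e+00, -2.85970616e+01,
        1.52340671e-02,  1.27219819e-02,  2.12567244e-05]), 'eef_pos': array([ 0.21591837, -0.63907688,  0.24146225]), 'tool_rot': array([ 9.86759232e-01,  1.62189856e-01, -1.69555476e-04, -7.99984486e-04]), 'ft_force': array([ 0.30690512, -0.15792245, -0.66730522]), 'torque': array([-0.0182187 ,  0.06064452, -0.0295235 ]), 'grip_force': 0.0, 'grip_width': 0.08526885142481629}
[[-0.165  0.756 -0.633  1.371]
 [ 0.986  0.13  -0.102  0.082]
 [ 0.005 -0.641 -0.767  1.061]] 590.1828970340308
[[ 0.065 -0.972  0.226  0.312]
 [-0.998 -0.065  0.008 -0.072]
 [ 0.007 -0.226 -0.974  1.252]] 528.4959414395173
[[ 0.    -0.955 -0.296  0.076]
 [ 1.     0.001 -0.001 -0.001]
 [ 0.001 -0.296  0.955 -0.132]
 [ 0.     0.     0.     1.   ]]
```

View pics/top0.png

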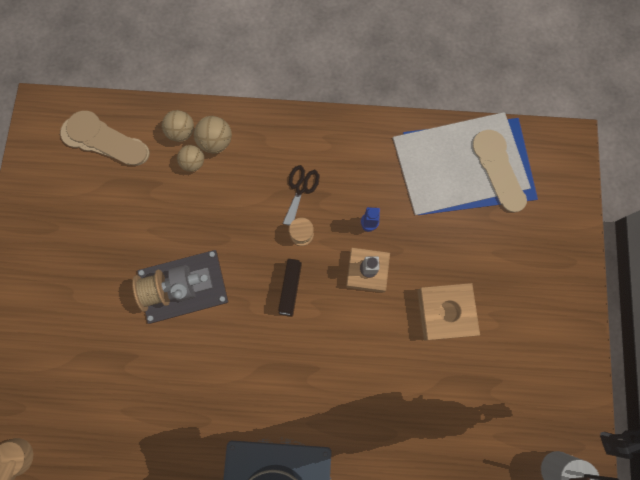

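View pics/scene0.png

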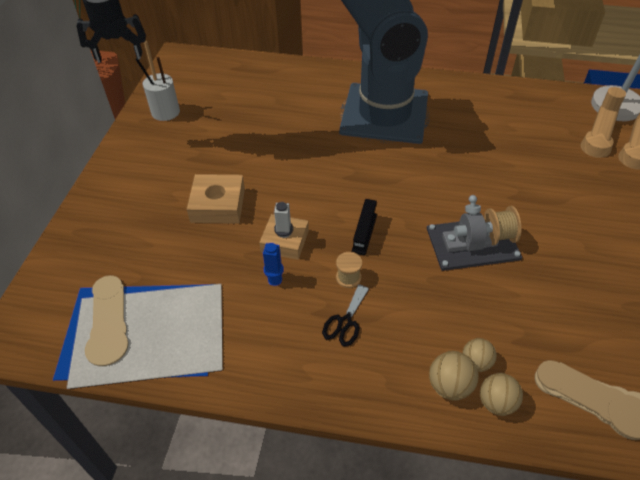

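The top view shows the gun (silver) at about (372,264) in the small stand, the larger empty stand at (450,310), the blue look-alike at (371,218), and the winder with plate bolts at (212,255), (222,299), (151,319), (141,272) and the nipple near (179,291). In the scene view the gun knob is at (282,207) and the nipple head at (473,201).

```bash
python3 - <<'E'
from h import *
P=[px2w('top0',p,.01)[:2] for p in [(212,255),(222,299),(151,319),(141,272)]]
print(np.round(P,3))
a=(P[3]+P[2]-P[0]-P[1]); print('yaw of +y',np.degrees(np.arctan2(-a[0],a[1])))
print('center',np.mean(P,0))
print('stand', [px2w('top0',p,.036).round(3)[:2] for p in [(351,250),(389,251),(386,290),(348,287)]])
print('knob',px2w('top0',(373,262),.122), px2w('scene0',(283,206),.122))
print('nip',px2w('top0',(179,291),.125),px2w('scene0',(473,200),.125))
E
```

```text
[[0.528 0.195]
 [0.425 0.16 ]
 [0.369 0.319]
 [0.476 0.358]]
yaw of +y 18.64062475691947
center [0.44954856 0.25777953]
stand [array([ 0.557, -0.134]), array([ 0.56 , -0.223]), array([ 0.468, -0.22 ]), array([ 0.47 , -0.132])]
knob [ 0.51629504 -0.17897875  0.122     ] [ 0.51815574 -0.17302149  0.122     ]
nip [0.42581329 0.23145384 0.125     ] [0.43242651 0.23504764 0.125     ]
```

```bash
python3 - <<'E'
from h import *
a=cv2.imread('pics/top0.png')[235:335,115:240]; b=cv2.imread('pics/top0.png')[235:335,310:435]
s=cv2.imread('pics/scene0.png')[180:280,420:545]; g=cv2.imread('pics/scene0.png')[180:280,230:355]
m=np.vstack([np.hstack([a,b]),np.hstack([s,g])])
cv2.imwrite('pics/m.png',cv2.resize(m,None,fx=3,fy=3,interpolation=cv2.INTER_CUBIC))
E
```

```text
(no output)
```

View pics/m.png

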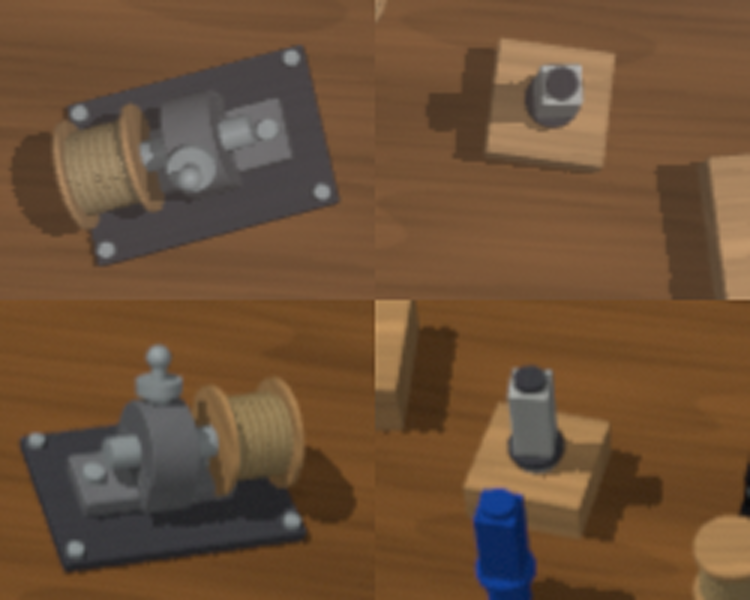

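```bash
cat >> h.py <<'E'
def tri(obs):
    A=[];b=[]
    for n,uv in obs:
        d=np.load('pics/'+n+'.npz');P=d['K']@d['E'][:3]
        for i in (0,1):
            v=uv[i]*P[2]-P[i]; v=v/np.linalg.norm(v[:3]); A.append(v[:3]);b.append(-v[3])
    return np.linalg.lstsq(np.array(A),np.array(b),rcond=None)[0]
E
python3 - <<'E'
from h import *
h=tri([('top0',(178,293.3)),('scene0',(472.3,198.3))]);print('head',h)
print('knob',tri([('top0',(372.3,262.3)),('scene0',(281.7,206))]))
t=np.radians(18.6);n=np.array([-.5*np.cos(t),-.5*np.sin(t),.866]);o=h-.017*n
print('origin',o,'grip',o+.075*n, 'winder', o+.027*np.array([np.cos(t),np.sin(t),0]))
print(R.from_quat(r.get_obs()['tool_rot']).as_matrix().round(3))
E
```

```text
head [0.42138316 0.23448559 0.11901674]
knob [ 0.51596377 -0.17720627  0.11901913]
origin [0.42943919 0.23719674 0.10429474] grip [0.39389788 0.22523577 0.16924474] winder [0.45502894 0.24580864 0.10429474]
[[ 0.947  0.32  -0.   ]
 [ 0.32  -0.947  0.001]
 [-0.    -0.001 -1.   ]]
```

{"op": "play_rows", "data": {"series": [[38, 58, 3, -0.05], [75, 116, 6, -0.1], [112, 174, 9, -0.16], [150, 231, 12, -0.22], [187, 288, 14, -0.28], [225, 346, 16, -0.32], [262, 404, 18, -0.32], [299, 461, 18, -0.32]], "jaw": 1}}

```text
t: 1.15
eef_pos: [0.4888, -0.2185, 0.2598]
tool_rot: [1.0, 0.003, 0.0, 0.0]
ft_force: [1.7, -0.6, 0.3]
grip_width: 0.0854
grip_force: 0.0
```

{"op": "play_rows", "data": {"series": [[0, 0, 0, 0], [0, 0, 0, 0], [0, 0, 0, 0]]}}

```text
t: 1.52
eef_pos: [0.4871, -0.2218, 0.2596]
tool_rot: [1.0, 0.002, -0.0, 0.0]
ft_force: [0.5, -0.1, -0.2]
grip_width: 0.0853
grip_force: 0.0
```

```bash
python3 - <<'E'
from h import *
snap('wrist','w1'); o=r.get_obs(); print(o['t'],o['eef_pos'],R.from_quat(o['tool_rot']).as_matrix().round(3)[:,0])
print(o['ft_force'],[w2px('w1',(.516,-.177,z)).round() for z in (.122,.05,.036)])
E
```

```text
1.575 [ 0.48714069 -0.22177821  0.25968407] [ 1.     0.003 -0.   ]
[ 0.53259793 -0.03112473 -0.23058414] [array([255., 189.]), array([268., 174.]), array([270., 171.])]
```

View pics/w1.png

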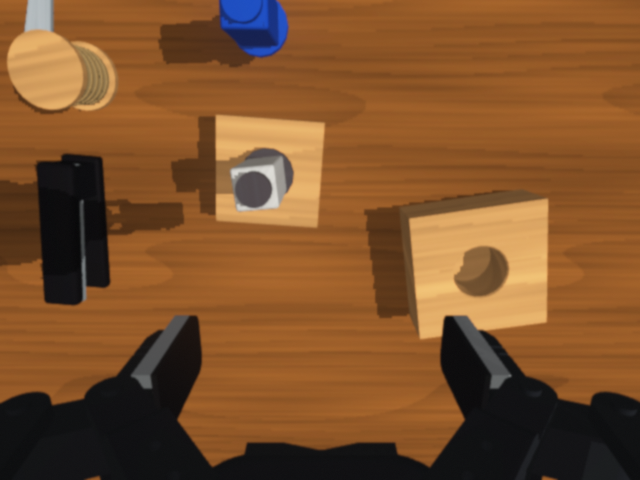

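The wrist view shows the gun's knob at (254,189), where predicted, with the grip's flats turned about +7.5° in world yaw; the stapler and blue gun are clear of the fingers.

{"op": "play_rows", "data": {"series": [[15, 23, 0, 0.06], [29, 45, 0, 0.13], [29, 45, -50, 0.13], [29, 45, -100, 0.13], [29, 45, -145, 0.13], [29, 45, -175, 0.13], [29, 45, -187, 0.13], [29, 45, -187, 0.13]]}}

```text
t: 2.58
eef_pos: [0.5173, -0.1746, 0.0725]
tool_rot: [0.998, 0.069, -0.0, -0.0]
ft_force: [0.2, 0.1, 0.4]
grip_width: 0.0856
grip_force: 0.0
```

{"op": "play_rows", "data": {"series": [[0, 0, 0, 0], [0, 0, 0, 0], [0, 0, 0, 0], [0, 0, 0, 0], [0, 0, 0, 0], [0, 0, 0, 0]], "jaw": 0}}

```text
t: 3.32
eef_pos: [0.5174, -0.1755, 0.0735]
tool_rot: [0.998, 0.068, 0.001, 0.0]
ft_force: [-0.5, -0.3, 6.3]
grip_width: 0.0294
grip_force: 57.7
```

{"op": "play_rows", "data": {"series": [[0, 0, 11, 0], [0, 0, 22, 0], [-5, -1, 22, 0], [-10, -1.5, 23, 0], [-15, -2, 24, 0], [-20, -3, 24, 0]]}}

```text
t: 4.08
eef_pos: [0.5003, -0.1783, 0.0977]
tool_rot: [0.998, 0.068, 0.004, 0.001]
ft_force: [8.6, 2.3, -0.4]
grip_width: 0.0295
grip_force: 60.0
```

```bash
python3 - <<'E'
from h import *
o=r.get_obs(); print(o['t'],o['eef_pos'],o['ft_force'],o['torque'],o['grip_width'],o['grip_force'])
E
```

```text
4.075 [ 0.50034187 -0.17833716  0.09771157] [ 8.62355707  2.26797959 -0.40512918] [ 0.46829449 -2.47528102 -0.06688492] 0.029498255937436244 60.04118084907532
```

{"op": "play_rows", "data": {"series": [[-5, -1, 0, 0], [-10, -1.5, -1, 0], [-15, -2, -2, 0], [-20, -3, -3, 0], [-21, -3, -3, 0], [-21, -3, -3, 0]]}}

```text
t: 4.82
eef_pos: [0.4797, -0.1813, 0.0951]
tool_rot: [0.998, 0.068, 0.004, 0.001]
ft_force: [7.6, 1.9, 3.5]
grip_width: 0.0293
grip_force: 60.5
```

```bash
python3 - <<'E'
from h import *
o=r.get_obs(); print(o['t'],o['eef_pos'],o['ft_force'],o['torque'])
for n in ('scene','top','wrist'): snap(n,n[0]+'2')
m=np.vstack([np.hstack([cv2.imread('pics/s2.png')[120:300,200:400],cv2.imread('pics/t2.png')[180:360,280:480]])])
m=cv2.resize(m,None,fx=2,fy=2,interpolation=cv2.INTER_CUBIC)
w=cv2.imread('pics/w2.png')[240:480,:]; w=cv2.copyMakeBorder(w,0,0,0,160,0)
cv2.imwrite('pics/m2.png',np.vstack([m,w]))
E
```

```text
4.825 [ 0.4797441  -0.18131472  0.09506773] [7.61355947 1.90765293 3.50377133] [ 0.44695475 -2.27340082  0.01555527]
```

View pics/m2.png

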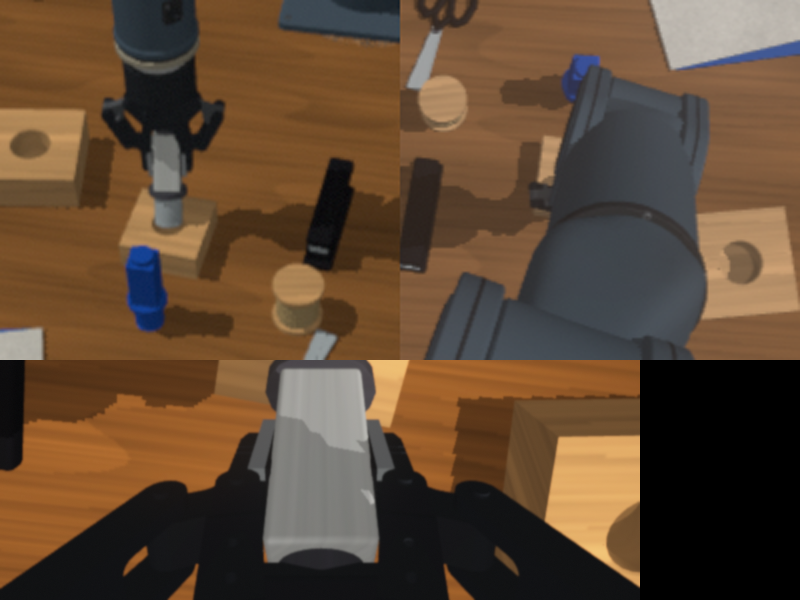

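The gun has pivoted in the pads: its upper end leans towards the robot, mouth still hooked in the stand's hole; the grip's front face in the wrist view spans rows ~248–425, columns 265–378.

```bash
python3 - <<'E'
from h import *
w=cv2.imread('pics/w2.png')[200:450,220:420]
cv2.imwrite('pics/w2c.png',cv2.resize(w,(480,600),interpolation=cv2.INTER_CUBIC))
E
```

```text
(no output)
```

View pics/w2c.png

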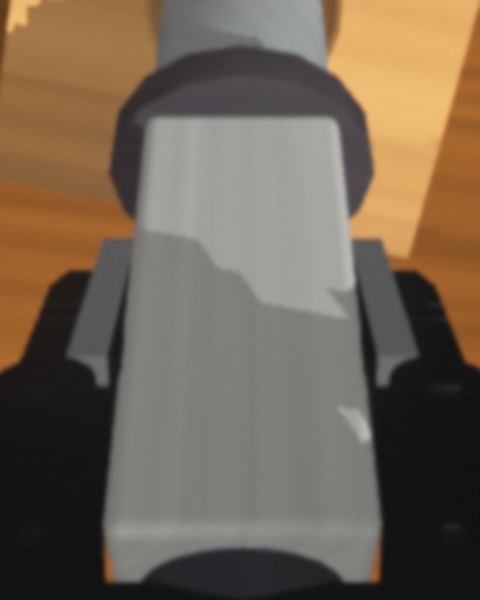

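The crop shows the front face corners at wrist pixels (263.8,417.5), (378.8,417.5) (top) and (282.5,248.8), (360.8,248.8) (at the flange).

```bash
cat >> h.py <<'E'
from scipy.optimize import least_squares
def fitgun(name,uv,T_obs):
    d=np.load('pics/'+name+'.npz'); Rt=R.from_quat(T_obs['tool_rot']).as_matrix()
    def pts(q):
        th,gx,gz,gy,ph=q; G=np.array([gx,gy,gz])       # axis pt z=75 in tool frame
        ax=np.array([-np.sin(th),np.sin(ph),-np.cos(th)]); fx=np.array([np.cos(th),0,-np.sin(th)])
        return [G+(z-.075)*ax+.015*fx+np.array([0,s*.015,0]) for z in (.110,.044) for s in (-1,1)]
    f=lambda q:np.append((np.array([w2px(name,T_obs['eef_pos']+Rt@p) for p in pts(q)])-uv).ravel(),[0])
    s=least_squares(f,[.5,0,-.008,0,0]); q=s.x
    print('tilt',np.degrees(q[0]).round(2),'G tool mm',(q[1:4]*1000).round(1)[[0,2,1]],'side',np.degrees(q[4]).round(2),'cost',s.cost.round(1)); return q
E
python3 - <<'E'
from h import *
fitgun('w2',np.array([(263.8,417.5),(378.8,417.5),(282.5,248.8),(360.8,248.8)]),r.get_obs())
E
```

```text
tilt 23.79 G tool mm [ 0.6 -1.1 -4.8] side -0.13 cost 0.0
```

{"op": "play_rows", "data": {"series": [[-3, -0.4, 0, 0], [-6, -0.8, -0.5, 0], [-6, -0.8, -0.5, 0]]}}

```text
t: 5.35
eef_pos: [0.4733, -0.1821, 0.0941]
tool_rot: [0.998, 0.068, 0.003, 0.001]
ft_force: [8.7, 1.0, -1.6]
grip_width: 0.0294
grip_force: 59.9
```

{"op": "play_rows", "data": {"series": [[5, 1, 3, 0], [5, 1, 30, 0], [5, 1, 60, 0], [5, 1, 100, 0], [5, 1, 140, 0], [5, 1, 140, 0]]}}

```text
t: 6.1
eef_pos: [0.4757, -0.1816, 0.2357]
tool_rot: [0.998, 0.068, 0.002, 0.001]
ft_force: [0.0, -1.3, -3.5]
grip_width: 0.0295
grip_force: 60.1
```

```bash
python3 - <<'E'
from h import *
o=r.get_obs();print(o['t'],o['eef_pos'],o['ft_force'],o['joints'].round(2))
snap('wrist','w3');snap('scene','s3')
w=cv2.resize(cv2.imread('pics/w3.png')[200:450,220:420],(480,600),interpolation=cv2.INTER_CUBIC)
s=cv2.resize(cv2.imread('pics/s3.png')[50:250,227:333],(318,600),interpolation=cv2.INTER_CUBIC)
cv2.imwrite('pics/w3c.png',np.hstack([w,s]))
E
```

```text
6.1 [ 0.47568525 -0.18161895  0.23568162] [ 0.03006158 -1.25785466 -3.45643754] [ 0.3   0.33 -0.04  1.88  0.01  0.92 -1.18]
```

View pics/w3c.png

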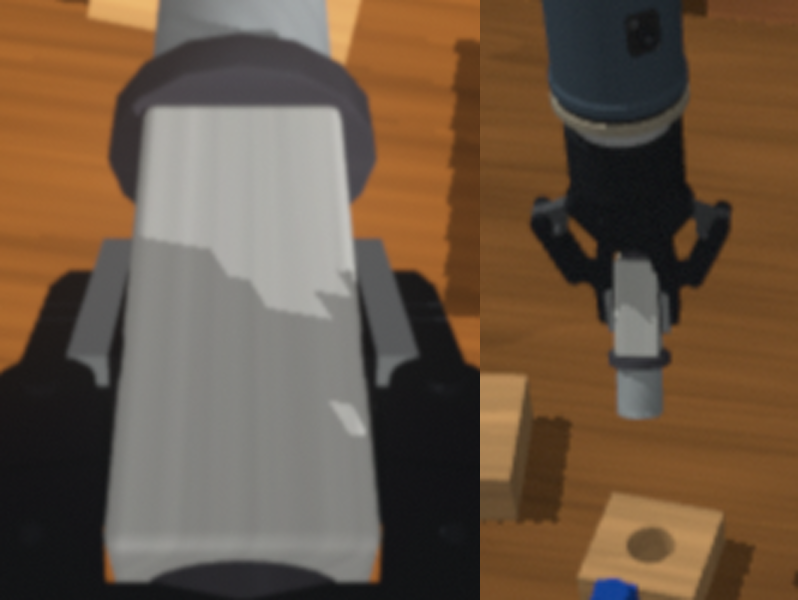

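```bash
python3 - <<'E'
from h import *
o=r.get_obs()
for yt,yb in ((537,107),(532,105),(542,109)):
  q=fitgun('w3',np.array([(105,yt),(381,yt),(147,yb),(339,yb)])/2.4+[220,200],o)
# predicted scene pixels of mouth, for tilt options
Rt=R.from_quat(o['tool_rot']).as_matrix()
for th in (24,28,32):
  t=np.radians(th);d=np.array([np.sin(t),0,np.cos(t)])
  P=lambda s:w2px('s3',o['eef_pos']+Rt@(np.array([0,0,-.006])+s*d)).round(1)
  print(th,[P(s) for s in (.075,.031,-.035)])
E
```

```text
tilt 27.89 G tool mm [ 3.  -0.4 -8.3] side -0.12 cost 0.0
tilt 27.6 G tool mm [ 3.3 -0.4 -8.2] side -0.12 cost 0.0
tilt 28.19 G tool mm [ 2.6 -0.4 -8.5] side -0.12 cost 0.0
24 [array([281.2, 185.6]), array([280.7, 165.9]), array([279.9, 135.2])]
28 [array([280.9, 186.4]), array([280.6, 166.2]), array([280. , 134.9])]
32 [array([280.6, 187. ]), array([280.4, 166.5]), array([280.1, 134.7])]
```

The wrist view shows the gun free of the stand and firmly held (fitted tilt ≈28°, grasp about 3 mm ahead of tool centre); the scene view has its mouth at about (280,187), consistent.

{"op": "play_rows", "data": {"series": [[0, 45, 4, 0], [0, 90, 4, 0], [0, 135, 4, 0.02], [0, 180, 4, 0.05], [0, 225, 4, 0.08], [0, 270, 4, 0.12], [-10, 315, 4, 0.16], [-40, 355, 4, 0.189]]}}

```text
t: 7.2
eef_pos: [0.4343, 0.1752, 0.2354]
tool_rot: [0.987, 0.162, -0.001, 0.0]
ft_force: [0.4, -0.4, -2.2]
grip_width: 0.0294
grip_force: 60.0
```

```bash
python3 - <<'E'
from h import *
o=r.get_obs();print(o['t'],o['eef_pos'],np.degrees(np.arctan2(*R.from_quat(o['tool_rot']).as_matrix()[1::-1,0])),o['joints'].round(2))
snap('wrist','w4')
t=np.radians(18.6);print(w2px('w4',(.4214,.2345,.1167)),w2px('w4',(.429,.237,.102)))
E
```

```text
7.2 [0.43425447 0.17522572 0.23543387] 18.67391696299874 [-0.32  0.28 -0.21  1.96  0.07  0.9  -1.81]
[227.54125275 229.14941509] [231.66967594 211.51638018]
```

View pics/w4.png

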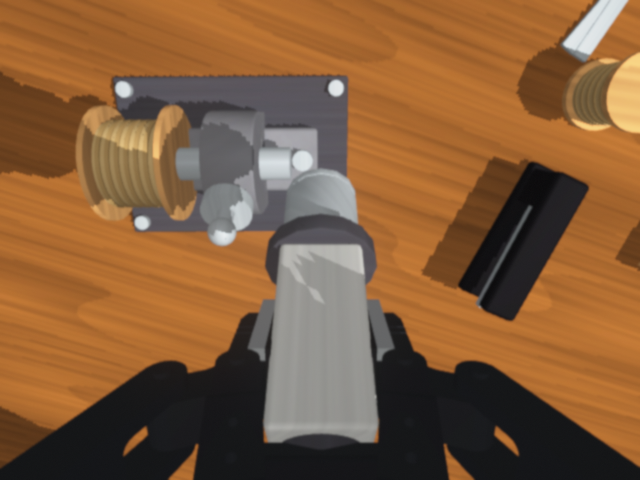

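The wrist view shows the winder's plate square to the camera (yaw right), nipple head at (222,234), collar at about (226,208), and the coupler's mouth rim at about (320,170).

```bash
python3 - <<'E'
from h import *
o=r.get_obs();Rt=R.from_quat(o['tool_rot']).as_matrix();e=o['eef_pos']
H=px2w('w4',(222,234),.1167);print('head',H,'collar',px2w('w4',(226,208),.102))
ht=Rt.T@(H-e);print('head in tool',ht)
for th in (26,28,30,32):
  t=np.radians(th);d=np.array([np.sin(t),0,np.cos(t)]);fx=np.array([np.cos(t),0,-np.sin(t)])
  G=np.array([.0025,0,-.008])
  q=[w2px('w4',e+Rt@(G+a*d+b*fx)).round(1) for a,b in((.075,.016),(-.035,.015),(.031,.015))]
  t=np.radians(30);n=np.array([-np.sin(t),0,-np.cos(t)])
  M=G+.075*d
  out=[]
  for s in (.035,.015,0): # standoff
    target=ht+(s-.017)*n     # desired mouth (tool frame)
    out.append((1000*(Rt@(target-M))).round(1))
  print(th,q,out)
E
```

```text
head [0.41718369 0.23701056 0.1167    ] collar [0.43009541 0.2411496  0.102     ]
head in tool [ 0.00766803 -0.05680786  0.11899265]
26 [array([307.4, 183.3]), array([299.7, 435.3]), array([305.4, 253.8])] [array([-53.5,  41.7, -43.6]), array([-44.2,  45. , -61. ]), array([-37.2,  47.5, -74. ])]
28 [array([307.2, 179.2]), array([299.8, 439.3]), array([305.2, 252.7])] [array([-55.8,  40.9, -44.8]), array([-46.4,  44.3, -62.2]), array([-39.4,  46.7, -75.2])]
30 [array([307. , 175.2]), array([300. , 443.1]), array([305.1, 251.8])] [array([-57.9,  40.2, -46.1]), array([-48.6,  43.5, -63.4]), array([-41.6,  46. , -76.5])]
32 [array([306.8, 171.3]), array([300.1, 446.7]), array([305. , 250.9])] [array([-60.1,  39.5, -47.4]), array([-50.7,  42.8, -64.8]), array([-43.7,  45.3, -77.8])]
```

```bash
cat >> h.py <<'E'
TC=None
def plan(name,head_uv,G,tilts,S,zoff=0):
    """shift (mm) from the present pose that puts the mouth S off the collar"""
    global TC
    o=r.get_obs();Rt=R.from_quat(o['tool_rot']).as_matrix();e=o['eef_pos']
    H=px2w(name,head_uv,.1167);print('t',o['t'],'tcp',e.round(4),'head',H.round(4))
    t=np.radians(18.65);n=np.array([-.5*np.cos(t),-.5*np.sin(t),.866])
    for th in tilts:
        a=np.radians(th);d=np.array([np.sin(a),0,np.cos(a)])
        print(th,[(1000*(H+(s-.017)*n-e-Rt@(G+.075*d))).round(1) for s in S])
E
python3 - <<'E'
from h import *
E=np.linalg.inv(np.load('pics/w4.npz')['E']);c=r.capture('wrist')
T=E@np.linalg.inv(np.array(c['T_tool_cam']));print('pose at w4',T[:3,3])
for th in (26,28,30,32):
  t=np.radians(th);d=np.array([np.sin(t),0,np.cos(t)]);fx=np.array([np.cos(t),0,-np.sin(t)]);G=np.array([.0025,-.0006,-.008])
  print(th,[w2px('w4',T[:3,3]+T[:3,:3]@(G+a*d+b*fx)).round(1) for a,b in((.075,.016),(-.035,.015),(.031,.015))])
plan('w4',(222,234),np.array([.0025,-.0006,-.008]),(28,30),(.035,.03,0))
E
```

```text
pose at w4 [0.43424419 0.17522475 0.23543712]
26 [array([322.4, 176.3]), array([323.1, 425.6]), array([322.6, 245.9])]
28 [array([322.4, 172.1]), array([323.1, 429.7]), array([322.6, 244.8])]
30 [array([322.4, 168. ]), array([323.1, 433.5]), array([322.6, 243.8])]
32 [array([322.4, 163.9]), array([323.1, 437.2]), array([322.6, 242.9])]
t 7.3 tcp [0.4309 0.178  0.2356] head [0.4172 0.237  0.1167]
28 [array([-57.5,  43.2, -45. ]), array([-55.1,  44. , -49.3]), array([-40.9,  48.8, -75.3])]
30 [array([-59.6,  42.4, -46.2]), array([-57.3,  43.2, -50.6]), array([-43. ,  48. , -76.5])]
```

{"op": "play_rows", "data": {"series": [[-19, 14, 0, 0], [-38, 28, 0, 0], [-55, 43, 0, 0], [-56, 43, -20, 0], [-56, 43, -40, 0], [-56, 43, -40, 0], [-56, 43, -40, 0]]}}

```text
t: 8.18
eef_pos: [0.379, 0.2166, 0.1971]
tool_rot: [0.987, 0.162, -0.0, 0.0]
ft_force: [0.6, 0.2, -2.4]
grip_width: 0.029
grip_force: 60.2
```

```bash
python3 - <<'E'
from h import *
o=r.get_obs();print(o['dq'].round(3));snap('wrist','w5');snap('scene','s5')
plan('w5',w2px('w5',(.4172,.237,.1167)),np.array([.0025,-.0006,-.008]),(29,),(.035,.03,0))
print(w2px('w5',(.4172,.237,.1167)),w2px('w5',(.4214,.2345,.1167)))
w=cv2.resize(cv2.imread('pics/w5.png')[50:350,220:420],(400,600),interpolation=cv2.INTER_CUBIC)
s=cv2.resize(cv2.imread('pics/s5.png')[110:260,420:520],(400,600),interpolation=cv2.INTER_CUBIC)
cv2.imwrite('pics/w5c.png',np.hstack([w,s]))
E
```

```text
[-0.002 -0.014 -0.003 -0.01  -0.001 -0.    -0.002]
t 8.275 tcp [0.3793 0.2169 0.1976] head [0.4172 0.237  0.1167]
29 [array([-7.3,  4.2, -7.8]), array([ -4.9,   5. , -12.1]), array([  9.3,   9.8, -38.1])]
[309.47557601 182.09554117] [316.63702919 175.91626954]
```

View pics/w5c.png

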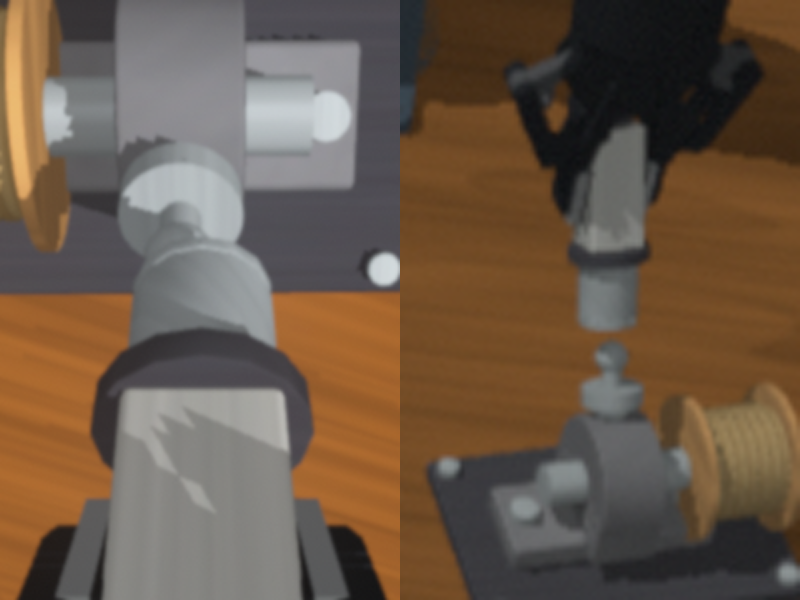

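The wrist crop shows the collar centred at about wrist pixel (310.5,152) with the gun axis at column 321.5 (coupler offset ~6 mm to tool +y); the scene crop shows the mouth just above the head (473,199).

```bash
python3 - <<'E'
from h import *
for v in (150,154): print('collar w5',px2w('w5',(310.5,v),.102).round(4))
for p in ((.4253,.2397),(.429,.237)):
  # project collar face rim: extreme pixels
  t=np.radians(18.65);n=np.array([-.5*np.cos(t),-.5*np.sin(t),.866]);y=np.array([-np.sin(t),np.cos(t),0]);x=np.cross(y,n)
  o=np.array([*p,.102])
  print(p,[((w2px('w5',o+.017*(a*x+b*y))-[220,50])*2).round() for a,b in((1,0),(-1,0),(0,1),(0,-1))],((w2px('w5',o-.010*n+.017*x)-[220,50])*2).round(),
  (w2px('w5',o+.017*n)-[220,50])*2//1)
o=r.get_obs();Rt=R.from_quat(o['tool_rot']).as_matrix()
for th in(27,29,31):
  a=np.radians(th);d=np.array([np.sin(a),0,np.cos(a)]);f=np.array([np.cos(a),0,-np.sin(a)]);G=np.array([.0025,-.0006,-.008])
  P=lambda s,b:o['eef_pos']+Rt@(G+s*d+b*f)
  print(th,'mouth',P(.075,0).round(4),'rim front px',((w2px('w5',P(.075,.016))-[220,50])*2).round(), 'scene mouth',((w2px('s5',P(.075,0))-[420,110])*4).round())
E
```

```text
collar w5 [0.4316 0.2415 0.102 ]
collar w5 [0.4295 0.2409 0.102 ]
(0.4253, 0.2397) [array([179., 170.]), array([181., 273.]), array([118., 225.]), array([243., 224.])] [180. 149.] [179. 264.]
(0.429, 0.237) [array([193., 159.]), array([194., 264.]), array([131., 215.]), array([257., 215.])] [194. 139.] [193. 253.]
27 mouth [0.4137 0.2291 0.1388] rim front px [204. 247.] scene mouth [206. 317.]
29 mouth [0.4159 0.2299 0.1401] rim front px [204. 238.] scene mouth [208. 318.]
31 mouth [0.4181 0.2306 0.1414] rim front px [204. 230.] scene mouth [210. 320.]
```

```bash
cat >> h.py <<'E'
def to(S,O=(.4266,.2401,.102),th=29,G=(.0025,-.0006,-.008)):
    o=r.get_obs();Rt=R.from_quat(o['tool_rot']).as_matrix();e=o['eef_pos']
    t=np.radians(18.65);n=np.array([-.5*np.cos(t),-.5*np.sin(t),.866])
    a=np.radians(th);d=np.array([np.sin(a),0,np.cos(a)]);M=e+Rt@(np.array(G)+.075*d)
    tx=Rt[:,0];ty=Rt[:,1];q=M-np.array(O)
    print('t',o['t'],'tcp',e.round(4),'S now',(q@n*1000).round(1),'lat y',(q@ty*1000).round(1),'lat x',(q@np.cross(ty,n)*1000).round(1))
    print('F along n',(o['ft_force']@n).round(1),'tx,ty,z',(o['ft_force']@tx).round(1),(o['ft_force']@ty).round(1),o['ft_force'][2].round(1))
    for s in S: print(s,(1000*(np.array(O)+s*n-M)).round(1))
E
python3 -c "
from h import *
to((.032,.024,.017,.012,.005,0,-.005))"
```

```text
t 8.275 tcp [0.3793 0.2169 0.1976] S now 39.6 lat y 6.3 lat x -7.4
F along n -2.3 tx,ty,z 0.1 0.3 -2.6
0.032 [ -4.5   5.1 -10.3]
0.024 [ -0.7   6.4 -17.3]
0.017 [  2.6   7.5 -23.3]
0.012 [  5.    8.3 -27.7]
0.005 [  8.3   9.4 -33.7]
0 [ 10.7  10.2 -38.1]
-0.005 [ 13.   11.  -42.4]
```

{"op": "play_rows", "data": {"series": [[-4, 2, -1, 0], [-8, 4, -3, 0], [-6, 4.5, -7, 0], [-4.5, 5, -10.5, 0], [-2.5, 5.8, -14, 0], [-0.5, 6.5, -17.5, 0], [1, 7, -20, 0], [1, 7, -20, 0]]}}

```text
t: 9.28
eef_pos: [0.38, 0.2239, 0.177]
tool_rot: [0.987, 0.162, -0.0, 0.0]
ft_force: [-0.4, -0.6, -1.9]
grip_width: 0.0295
grip_force: 60.2
```

```bash
python3 -c "
from h import *
to((.017,.012,.005,0,-.005))
snap('wrist','w6');snap('scene','s6')
w=cv2.resize(cv2.imread('pics/w6.png')[50:350,220:420],(400,600),interpolation=cv2.INTER_CUBIC)
s=cv2.resize(cv2.imread('pics/s6.png')[110:260,420:520],(400,600),interpolation=cv2.INTER_CUBIC)
cv2.imwrite('pics/w6c.png',np.hstack([w,s]))"
```

```text
t 9.275 tcp [0.38   0.2239 0.177 ] S now 20.3 lat y -0.1 lat x 0.4
F along n -1.3 tx,ty,z -0.6 0.4 -1.9
0.017 [ 1.9  0.6 -2.6]
0.012 [ 4.3  1.4 -7. ]
0.005 [  7.6   2.5 -13. ]
0 [ 10.    3.3 -17.4]
-0.005 [ 12.4   4.1 -21.7]
```

View pics/w6c.png

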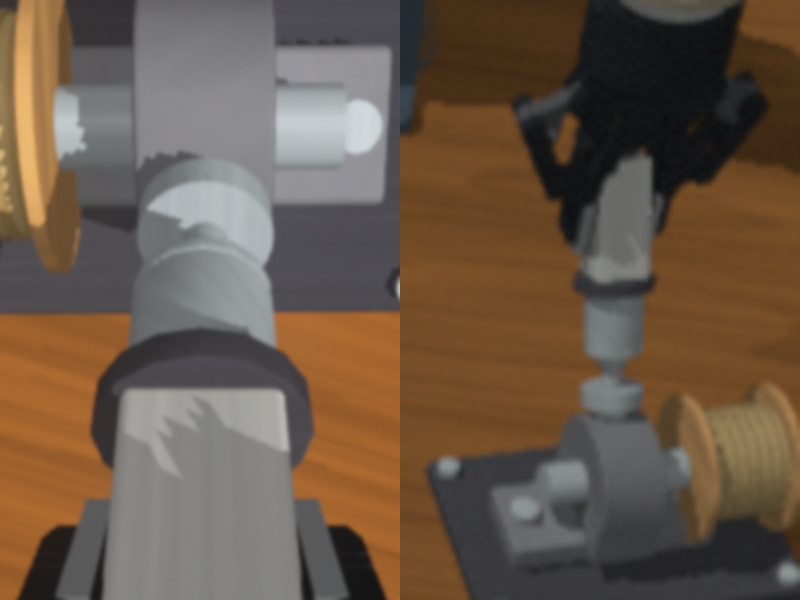

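The coupler's mouth is now round the ball head, collar centred within about 1 mm of the gun's axis in the wrist view, and no side force is felt. Pressing on.

{"op": "play_rows", "data": {"series": [[1, 0.3, -1.3, 0], [1.9, 0.6, -2.6, 0], [3, 1, -4.8, 0], [4.3, 1.4, -7, 0], [4.3, 1.4, -7, 0]]}}

```text
t: 10.0
eef_pos: [0.3838, 0.2251, 0.1701]
tool_rot: [0.987, 0.162, -0.0, 0.0]
ft_force: [-2.5, -0.4, -1.8]
grip_width: 0.0295
grip_force: 60.5
```

```bash
python3 -c "
from h import *
to((.012,.005,0,-.005))"
```

```text
t 10.0 tcp [0.3838 0.2251 0.1701] S now 12.3 lat y -0.0 lat x 0.4
F along n -0.3 tx,ty,z -2.5 -0.4 -1.8
0.012 [ 0.5  0.1 -0. ]
0.005 [ 3.8  1.2 -6.1]
0 [  6.2   2.  -10.4]
-0.005 [  8.5   2.8 -14.8]
```

{"op": "play_rows", "data": {"series": [[1, 0.3, -1.7, 0], [2, 0.6, -3.5, 0], [2, 0.6, -3.5, 0]]}}

```text
t: 10.38
eef_pos: [0.3865, 0.2258, 0.166]
tool_rot: [0.987, 0.162, -0.0, 0.0]
ft_force: [2.7, 1.1, -14.5]
grip_width: 0.029
grip_force: 60.5
```

{"op": "play_rows", "data": {"series": [[1, 0.3, -1.7, 0], [2, 0.6, -3.5, 0], [2, 0.6, -3.5, 0]]}}

```text
t: 10.75
eef_pos: [0.3876, 0.2261, 0.1632]
tool_rot: [0.987, 0.162, -0.001, 0.0]
ft_force: [-4.3, -2.1, -3.5]
grip_width: 0.0292
grip_force: 62.2
```

```bash
python3 -c "
from h import *
to((0,-.005))"
```

```text
t 10.75 tcp [0.3876 0.2261 0.1632] S now 4.3 lat y 0.2 lat x 0.5
F along n -0.7 tx,ty,z -4.7 0.6 -3.5
0 [ 2.4  1.1 -3.5]
-0.005 [ 4.8  1.9 -7.8]
```

{"op": "play_rows", "data": {"series": [[1, 0.3, -1.7, 0], [2, 0.7, -3.5, 0], [2, 0.7, -3.5, 0]]}}

```text
t: 11.12
eef_pos: [0.39, 0.2271, 0.1604]
tool_rot: [0.987, 0.162, 0.0, 0.0]
ft_force: [-6.1, -3.0, 6.7]
grip_width: 0.0294
grip_force: 63.1
```

{"op": "play_rows", "data": {"series": [[0.5, 0.2, -0.9, 0], [1, 0.3, -1.7, 0], [1, 0.3, -1.7, 0]]}}

```text
t: 11.5
eef_pos: [0.3901, 0.2271, 0.1597]
tool_rot: [0.987, 0.162, -0.0, 0.0]
ft_force: [-15.2, -6.7, 27.3]
grip_width: 0.0293
grip_force: 66.0
```

```bash
python3 -c "
from h import *
to((0,-.005))"
```

```text
t 11.5 tcp [0.3901 0.2271 0.1597] S now 0.0 lat y 0.1 lat x -0.1
F along n 31.9 tx,ty,z -16.5 1.5 27.3
0 [-0.1  0.  -0.1]
-0.005 [ 2.3  0.8 -4.4]
```

{"op": "play_rows", "data": {"series": [[0.4, 0.1, -0.7, 0], [0.4, 0.1, -0.7, 0], [0.4, 0.1, -0.7, 0], [0.4, 0.1, -0.7, 0], [0.4, 0.1, -0.7, 0], [0.4, 0.1, -0.7, 0]]}}

```text
t: 12.25
eef_pos: [0.39, 0.2271, 0.1596]
tool_rot: [0.987, 0.162, -0.0, 0.0]
ft_force: [-19.6, -9.1, 38.6]
grip_width: 0.0296
grip_force: 67.4
```

```bash
python3 -c "
from h import *
to((0,))
snap('wrist','w7')
o=r.get_obs();print(o['torque'],o['dq'].round(4))
# compare gun's look with the held look (row profile of flange/grip edge)
for n in ('w6','w7'):
  g=cv2.cvtColor(cv2.imread('pics/%s.png'%n),cv2.COLOR_BGR2GRAY)
  c=cv2.GaussianBlur(g,(3,3),0)[:,321].astype(int); d=np.diff(c); print(n,[(i,d[i]) for i in np.argsort(-abs(d))[:12]])
  row=np.diff(cv2.GaussianBlur(g,(3,3),0)[330].astype(int)); print(sorted(np.argsort(-abs(row))[:8]))
"
```

```text
t 12.25 tcp [0.39   0.2271 0.1596] S now -0.0 lat y 0.1 lat x 0.0
F along n 44.2 tx,ty,z -21.5 2.4 38.6
0 [-0.   0.1  0.1]
[-1.60863978  3.50670575 -0.03416739] [ 0.001   0.0018  0.001  -0.0008  0.      0.0009  0.0006]
w6 [(np.int64(433), np.int64(-25)), (np.int64(244), np.int64(23)), (np.int64(243), np.int64(22)), (np.int64(432), np.int64(-21)), (np.int64(434), np.int64(-18)), (np.int64(213), np.int64(-18)), (np.int64(160), np.int64(-14)), (np.int64(245), np.int64(14)), (np.int64(242), np.int64(14)), (np.int64(161), np.int64(-13)), (np.int64(140), np.int64(13)), (np.int64(212), np.int64(-13))]
[np.int64(235), np.int64(236), np.int64(271), np.int64(272), np.int64(368), np.int64(369), np.int64(404), np.int64(405)]
w7 [(np.int64(434), np.int64(-24)), (np.int64(433), np.int64(-23)), (np.int64(244), np.int64(23)), (np.int64(243), np.int64(23)), (np.int64(435), np.int64(-17)), (np.int64(213), np.int64(-17)), (np.int64(245), np.int64(15)), (np.int64(212), np.int64(-14)), (np.int64(242), np.int64(13)), (np.int64(214), np.int64(-13)), (np.int64(154), np.int64(12)), (np.int64(432), np.int64(-12))]
[np.int64(235), np.int64(236), np.int64(271), np.int64(272), np.int64(368), np.int64(369), np.int64(404), np.int64(405)]
```

```bash
python3 -c "
from h import *
print(r.close_job())"
```

```text
the job is handed in; nothing more can be done
None
```

I handed the job in at about 12 s with the arm gripping the gun and pressing it onto the nipple at about 44 N. By force and position readings the coupler has snapped over the head and sits home on the collar. I did not confirm that in a final picture, and the gun may be about 1° off square.

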